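# Clamp the honing stone in its sprung holder

### The arm

A 6-joint arm with a two-finger parallel gripper is mounted at the origin on a cart in front of the work surface, level with it; the furniture and walls round the work are solid. World frame = base frame: x ahead of the robot, y to its left, z up, the work surface at z = 0. Lengths are in mm, angles in rad, forces in N, time in s.
With the tool pointing down it reaches from about 350 to 975 mm from the base axis. Payload 7.1 kg.
Tool frame: the origin (TCP) lies at the very end of the fingers, on their centre line; the grasp point (between the pads) lies 19 mm behind it; x points along the fingers, y is the direction in which the jaws open and shut, and the axes are right-handed (so a half turn about x gives the same grasp; the last joint's range is limited). The gripper opens to 88 mm and grips with 3 to 60 N. Pads are 20 mm wide; open, the fingers measure 115 mm over their backs; the gripper's body (75 mm by 178 mm) begins 61 mm behind the grasp point.
Start: joints at [1.164, 0.423, 1.63, -0, 1.089, -0.019], TCP at [236.313, 578.585, 222.675] pointing down, gripper open.
Joint ranges: [-3, 3], [-0.9, 2.11], [0.09, 2.58], [-1.31, 4.45], [0.11, 2.69], [-2.54, 2.54]. Speed limits (rad/s): [2.39, 2.39, 3.01, 3.14, 3.14, 3.14].

### API

Orientations are given as a rotation vector (axis times angle).
In Python, from workcell import ctrl gives the robot as it stands. The module is installed in compiled form; this text tells all that it offers.
- The arm moves only by the tool carry_out, never from a script. Its argument "commands" is a list of rows, each a list of 6 numbers: the shift along the tool's x, y, z in m, then the turn, a rotation vector about the tool's x, y, z in degrees. In form: [[tx, ty, tz, rx, ry, rz], ...]. A call has 1 to 8 rows; each row shifts and turns the pose as measured when the row begins, along the tool's axes as they then stand; what a row does not reach is not made up. A row lasts 1/8 s, in which the tool goes at most 62.5 mm and 10.7 degrees, less where a joint would pass 70% of its speed; a pose out of reach is approached as far as the arm can. A call with a gripper value outside its range is refused whole. "grip" is the closure, from 0 (fully open) to 1 (shut), set as the call begins (left out, the last holds). The fingers move at their own pace and stop on an object; the grip force is fixed at half the most. Time passes only in rows, so rows that do not move let the fingers close. It gives the time, the measured TCP pose, the force and the opening at its end, in the units of the state.
- ctrl.get_obs(): the state, without advancing time (a new reading comes with each control period).
- ctrl.get_image(name): name is "side" or "top"; returns a dict with "pixels" (400x640x3 uint8, blue, green, red), "intrinsics" (3x3 intrinsics, pixels), "rvec" (rotation vector, rad) and "tvec" (3), from world to camera coordinates, as OpenCV has them. Camera axes: x right, y down, z forward; pixel columns grow to the right and rows downward; lengths in mm; the calibration is good to about 2 mm. A picture is of the moment at which its call begins. There is no depth.
- ctrl.close_job(): hands the job in, once; it reports no verdict.
The state is a dict: "t": time; "qpos": joint angles; "qvel": joint speeds; "joint_torque": joint torques, N m; "ee_pos": TCP position; "orientation": TCP orientation; "ft_force": force on the tool from outside, world axes, zero at the start; "moment": the same for the moment, N m; "width": finger opening in mm.
Only numpy, scipy, OpenCV 4.12 (cv2) and the standard library are available. Lean on these libraries where they do the work, as an engineer would, in place of code of your own. Each camera call takes 0.05 s, during which the arm holds its last target. There are 200 camera calls.

### The job

Get the honing stone ready for sharpening. Draw the holder's sprung curved arm right back until it stays open by itself, then lay the stone flat on the bed, slide its backing plate fully home under the lip of the fixed edge and push it along until you feel the end stop, pressing it firmly home there for a moment; it is brittle, so do not force it. Then ease the arm back against the plate under control, never letting it spring shut, and let go so that its spring holds the stone home against the fixed edge, with the other things on the desk left alone.

Things in the scene. Friction and masses are not known exactly. Their poses are not given: they have to be found in the camera images.
- stone_holder: honing-stone holder, fixed to the desk: dark steel base plate 136 x 250 mm (top 12 mm above the desk) with a bright aluminium bed 62 x 150 mm on it, bed top 16 mm above the desk. Axes: x from the arm's side across the bed to the fixed edge, y along the bed from the end stop towards the arm's pivot, z up. Origin on the desk under the middle of the bed.
- seat (a point): middle of the bed's top face, same axes as the holder. When the stone is fully home, the middle of the stone is at x = 0, z = +10 mm from here and its long sides are parallel to y. The bed and base are open on the arm's side, with room for fingers beside the stone.
- fixed_edge (a point): foot of the fixed edge's upright wall, +24 mm in x from the seat; same axes. Two aluminium blocks, y = +32 to +66 and -66 to -32 mm, finger gap of 64 mm between. Above 6 mm over the bed a lip (its top 10 mm over the bed) overhangs by 4 mm from the wall towards -x: the 4 mm thick backing plate only goes in flat, slid along +x under the lip.
- stop_rail: short dark rail at the bed's -y end that carries the end stop: aluminium block 36 mm wide, 10 mm above the bed, black thumb screw behind it, clamped firm where the last stone needed it. Its place is not measured: its face (stop_face) is anywhere from y = -63 to -47 mm of the seat, so a stone bearing on it has its middle at y = -8 to +8 mm. Origin: y = -83 mm of the seat, 12 mm above the desk.
- pivot (a point): upright pivot axis of the arm, at bed height, x = -42, y = +95 mm from the seat.
- knob (a point): grip of the arm's thumb knob: upright black cylinder 12 mm across, from 19 to 40 mm above the bed (this point: 30 mm above; the top of a stone on the bed is at 20 mm). Fixed to the arm, 60 mm from the pivot axis, it moves on a circle about it; to be pinched from above.
- clamp_arm (a joint): angle of the curved steel arm, rad: 0 shut (no stone), growing as the knob is drawn away from the fixed edge (clockwise from above), 0.70 hard stop. About 0.11 when its roller nose bears on a plate fully home. Over-centre spring: below 0.42 it pulls the arm shut (5 to 7 N at the knob at 0.12), above 0.42 it pushes it open (5 to 6 N at 0.70) and keeps it there.
- stone_mid (a point): honing stone: grey block 38 x 98 x 16 mm bonded on an aluminium backing plate 48 x 110 x 4 mm (standing out 5 mm at the long sides, 6 mm at the ends), 20 mm high, about 0.17 kg, plate down on a 2 mm thick mat left or right of the holder. Point: its centre, 10 mm up; x across, y along it; either way round will do. Grasp across the 38 mm, above the plate.
- wood_block: bystander: brown sanding block 35 x 55 x 22 mm, plain wood-like, no backing plate; lies on the other side of the holder from the stone. Left alone.
- beveler: bystander: edge beveler, red-brown handle, 126 mm, lying on the desk behind the holder. Left alone.
- thread: bystander: thread spool 35 mm across, 44 mm high, standing behind the holder. Left alone.

How it is judged:
By the outcome, as a careful person would: the job done as asked, in the order asked, and still so for the second after the job is handed in, with the robot touching nothing.
It also fails if it takes over 66 s, if anything falls off the work surface, if the arm or the gripper's body presses on something with over 40 N, if the wrist force passes 120 N, or if a joint passes its speed limit or range.

## Working session

There is one attempt and no reset: what is moved stays moved. The work goes in short steps, Python scripts to look and compute and a tool call to move; the robot and the scene stay as the last step left them, time stands still between calls to the robot, and variables do not carry over. Pictures are saved under pics/ and viewed, about 8 in all and at most 12, crops included, and the job is handed in when it is done.

Besides the shell and the picture viewer there is one more tool, called after "Call:" by a JSON object that holds its "op" and its "data", one argument or row to a line. carry_out: Moves the arm, as the interface text tells. Its arguments: {"type":"object","properties":{"commands":{"type":"array"},"grip":{"type":"number"}},"required":["commands"]}

```bash
mkdir -p pics; cat > h.py <<'E'
import numpy as np, cv2
from workcell import ctrl
def snap(name,fn,crop=None,scale=1):
    im=ctrl.get_image(name); p=np.ascontiguousarray(im["pixels"])
    np.savez(f"pics/{fn}.npz",**{k:np.array(v) for k,v in im.items()})
    if crop: x0,y0,x1,y1=crop; p=p[y0:y1,x0:x1]
    if scale!=1: p=cv2.resize(p,None,fx=scale,fy=scale,interpolation=cv2.INTER_CUBIC)
    cv2.imwrite(f"pics/{fn}.png",p); return im
def load(fn): return dict(np.load(f"pics/{fn}.npz"))
def px2w(im,uv,z):
    R,_=cv2.Rodrigues(np.array(im["rvec"],float)); t=np.array(im["tvec"],float).ravel()
    C=-R.T@t; uv=np.atleast_2d(uv).astype(float)
    d=(R.T@np.linalg.inv(im["intrinsics"])@np.c_[uv,np.ones(len(uv))].T).T
    return C+d*((z-C[2])/d[:,2])[:,None]
def w2px(im,X):
    return cv2.projectPoints(np.array(X,float).reshape(-1,1,3),np.array(im["rvec"],float),np.array(im["tvec"],float),np.array(im["intrinsics"],float),None)[0].reshape(-1,2)
def st():
    o=ctrl.get_obs(); R=cv2.Rodrigues(np.array(o["orientation"],float))[0]
    print("t",o["t"],"pos",np.round(o["ee_pos"],1),"F",np.round(o["ft_force"],1),"w",o["width"]); print(np.round(R,3)); return o,R
E
python3 - <<'E'
from h import *
a=snap("top","top0"); b=snap("side","side0"); st()
cv2.imwrite("pics/both0.png",cv2.resize(np.vstack([a["pixels"],b["pixels"]]),None,fx=.75,fy=.75))
for i in(a,b):
    R=cv2.Rodrigues(np.array(i["rvec"],float))[0]; print(-R.T@np.array(i["tvec"]).ravel(),i["intrinsics"][0]); print(R)
E
```

```text
t 0.1 pos [236.1 578.1 222. ] F [-0.3  1.2 -0.3] w 87.79530342023293
[[-0.001  0.378  0.926]
 [-0.001  0.926 -0.378]
 [-1.    -0.001 -0.   ]]
[406.5452316  -70.31271952 971.1322868 ] [415.81561502   0.         318.07443774]
[[-0.02885367 -0.99909158 -0.03136035]
 [-0.98872196  0.03313855 -0.14605044]
 [ 0.146957    0.02679257 -0.98877995]]
[558.79159612 870.43459578 605.36814184] [379.13868082   0.         316.65728679]
[[-0.99936273  0.0355841  -0.00281234]
 [ 0.01981174  0.48741112 -0.87294782]
 [-0.02969229 -0.87244723 -0.48780549]]
```

View pics/both0.png

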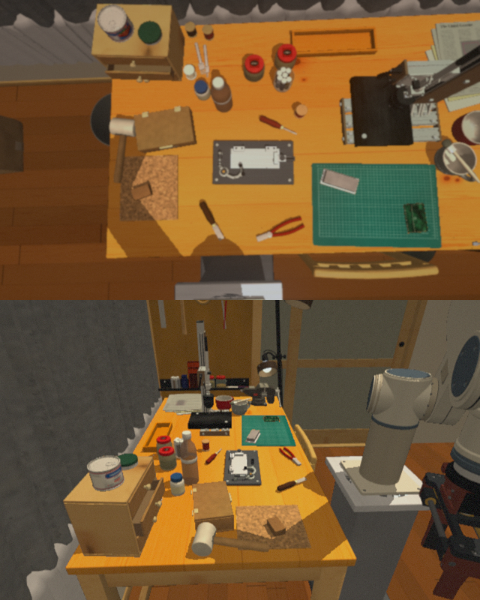

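```bash
python3 - <<'E'
from h import *
p=load("top0")["pixels"]
A=cv2.resize(p[180:252,276:400],None,fx=6,fy=6,interpolation=cv2.INTER_CUBIC)
B=cv2.resize(p[220:264,416:490],None,fx=4,fy=4,interpolation=cv2.INTER_CUBIC)
c=np.zeros((A.shape[0]+B.shape[0],A.shape[1],3),np.uint8); c[:A.shape[0]]=A; c[A.shape[0]:,:B.shape[1]]=B
q=load("side0")["pixels"]; C=cv2.resize(q[195:250,285:355],None,fx=3.2,fy=3.2,interpolation=cv2.INTER_CUBIC)
c[432:432+176,320:320+C.shape[1]]=C[:176]
cv2.imwrite("pics/c0.png",c); print(c.shape)
E
```

```text
(608, 744, 3)
```

View pics/c0.png

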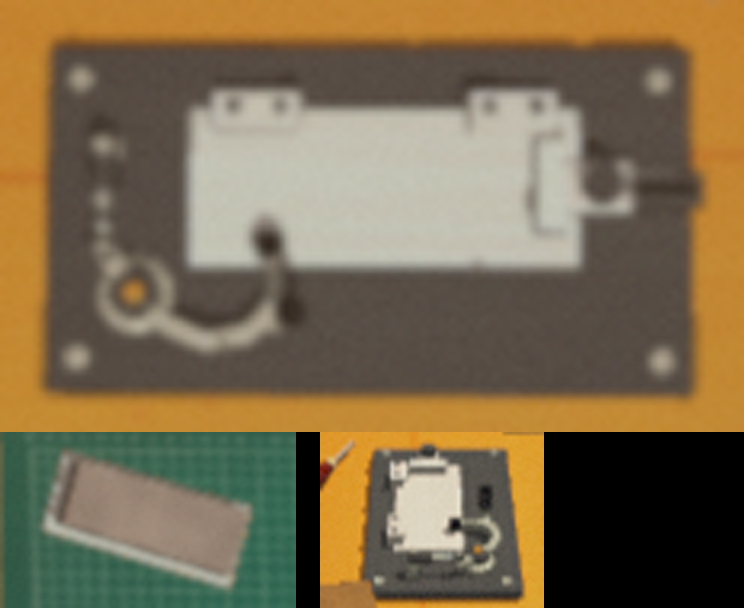

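```bash
python3 - <<'E'
from h import *
a=load("top0");b=load("side0")
f=lambda u,v:[276+(u+.5)/6-.5,180+(v+.5)/6-.5]
g=lambda u,v:[285+(u-320)/3.2,195+(v-432)/3.2]
def tri(ua,ub):
    P=[i["intrinsics"]@np.c_[cv2.Rodrigues(i["rvec"])[0],i["tvec"].ravel()] for i in(a,b)]
    X=cv2.triangulatePoints(*P,np.array(ua,float).reshape(2,1),np.array(ub,float).reshape(2,1)).ravel(); X=X[:3]/X[3]
    return X, w2px(a,X)-ua, w2px(b,X)-ub
print("blobR",tri(f(291,308),g(485,497)));print("blobA",tri(f(266,238),g(455,524)))
H=np.array([[68,-125],[68,125],[-68,-125],[-68,125]])
C=px2w(a,[f(688,46),f(52,43),f(692,393),f(47,390)],12); print(C)
S=px2w(a,[f(658,80),f(81,78),f(662,361),f(76,357)],12);print("screws",S)
print("bed",px2w(a,[f(187,106),f(187,268),f(581,106),f(581,269)],16))
print("stopface",px2w(a,[f(541,136),f(541,232)],26))
print("pivot",px2w(a,[f(134,292)],25))
k=lambda u,v:[416+(u+.5)/4-.5,220+(v-432+.5)/4-.5]
print("stone top",px2w(a,[k(72,456),k(250,508),k(232,570),k(58,520)],22))
print("plate bottom", px2w(a,[k(46,528),k(230,586)],4))
E
```

```text
blobR (array([471.05571743, -56.44853216,  45.71485425]), array([[-0.02560355,  0.24334621]]), array([[-0.22850235, -0.02421242]]))
blobA (array([498.94396863, -47.35301748,  23.78209474]), array([[-0.04748402,  0.50111297]]), array([[-0.48227465, -0.06027574]]))
[[ 570.79970093 -213.24261119   12.        ]
 [ 580.51184196   34.29409538   12.        ]
 [ 436.92170376 -207.50797625   12.        ]
 [ 445.44928712   38.50751795   12.        ]]
screws [[ 557.83715943 -200.95492552   12.        ]
 [ 566.24396234   23.17535434   12.        ]
 [ 449.38321687 -196.79021765   12.        ]
 [ 457.72389479   27.12655922   12.        ]]
bed [[ 553.17926853  -18.19765556   16.        ]
 [ 490.27023203  -16.63171248   16.        ]
 [ 548.06151438 -170.32532717   16.        ]
 [ 485.12949289 -167.308685     16.        ]]
stopface [[ 535.53386444 -153.53696252   26.        ]
 [ 498.82182727 -151.86273061   26.        ]]
pivot [[480.98059595   3.2549169   25.        ]]
stone top [[ 477.53293485 -304.75633489   22.        ]
 [ 445.18021607 -401.95803978   22.        ]
 [ 410.97970689 -389.08674335   22.        ]
 [ 441.71265433 -294.43508996   22.        ]]
plate bottom [[ 438.02006397 -291.54223364    4.        ]
 [ 402.08380362 -393.25780764    4.        ]]
```

```bash
cat >> h.py <<'E'
from scipy.linalg import expm, logm
def plan(pos,jawdeg,N):
    "constant tool-frame row taking the measured pose to pos, tool down, jaw (tool y) at jawdeg (mod 180)"
    o,R=st(); cur=np.degrees(np.arctan2(R[1,1],R[0,1]))
    j=cur+(jawdeg-cur+90)%180-90; c,s=np.cos(np.radians(j)),np.sin(np.radians(j))
    Rt=np.array([[0,c,s],[0,s,-c],[-1,0,0]])
    T0=np.eye(4);T0[:3,:3]=R;T0[:3,3]=np.array(o["ee_pos"])/1000
    T1=np.eye(4);T1[:3,:3]=Rt;T1[:3,3]=np.array(pos)/1000
    D=expm(np.real(logm(np.linalg.inv(T0)@T1))/N)
    print(N,"rows of",np.round(np.r_[D[:3,3],np.degrees(cv2.Rodrigues(D[:3,:3].copy())[0].ravel())],4).tolist(),"jaw now",round(cur,1))
S0=np.array([519.2,-93.1]);YAW=-0.036
def h2w(x,y): c,s=np.cos(YAW),np.sin(YAW); return S0+[c*x-s*y,s*x+c*y]
def w2h(x,y): c,s=np.cos(YAW),np.sin(YAW); d=np.array([x,y])-S0; return np.array([c*d[0]+s*d[1],-s*d[0]+c*d[1]])
def knob(a,phi0=.123): return h2w(-42-60*np.sin(a+phi0),95-60*np.cos(a+phi0))
E
python3 -c "
from h import *
plan([471,-56,120],-9.1,16)"
```

```text
t 0.1 pos [236.1 578.1 222. ] F [-0.3  1.2 -0.3] w 87.79530342023293
[[-0.001  0.378  0.926]
 [-0.001  0.926 -0.378]
 [-1.    -0.001 -0.   ]]
16 rows of [0.0064, -0.009, 0.0447, 4.805, 0.0034, 0.0044] jaw now 67.8
```

Call:
{"op": "carry_out", "data": {
  "commands": [
    [0,-0.009,0.0447,4.8,0,0],
    [0,-0.009,0.0447,4.8,0,0],
    [0,-0.009,0.0447,4.8,0,0],
    [0,-0.009,0.0447,4.8,0,0],
    [0,-0.009,0.0447,4.8,0,0],
    [0,-0.009,0.0447,4.8,0,0],
    [0,-0.009,0.0447,4.8,0,0],
    [0,-0.009,0.0447,4.8,0,0]
  ]
}}

```text
t: 1.1
ee_pos: [466.5, 294.2, 219.3]
orientation: [0.832, 1.405, -0.84]
ft_force: [0.6, 0.3, -0.2]
width: 87.8
```

Call:
{"op": "carry_out", "data": {
  "commands": [
    [0,-0.009,0.0447,4.8,0,0],
    [0,-0.009,0.0447,4.8,0,0],
    [0,-0.009,0.0447,4.8,0,0],
    [0,-0.009,0.0447,4.8,0,0],
    [0.02,-0.009,0.0447,4.8,0,0],
    [0.02,-0.009,0.0447,4.8,0,0],
    [0.02,-0.009,0.0447,4.8,0,0],
    [0.02,-0.009,0.0447,4.8,0,0]
  ],
  "grip": 0.45
}}

```text
t: 2.1
ee_pos: [466.1, -75.8, 138.9]
orientation: [1.349, 1.106, -1.353]
ft_force: [0.6, 0.4, 0.6]
width: 48.0
```

```bash
python3 -c "
from h import *
plan([471,-56,80],-9.1,3)"
```

```text
t 2.1 pos [466.1 -75.8 138.9] F [0.6 0.4 0.6] w 47.96492449797161
[[ 0.001  0.981 -0.195]
 [-0.004 -0.195 -0.981]
 [-1.     0.001  0.004]]
3 rows of [0.0196, 0.0004, -0.0068, -0.7072, 0.0822, -0.0246] jaw now -11.2
```

Call:
{"op": "carry_out", "data": {
  "commands": [
    [0.02,0.0004,-0.0068,-0.7,0.08,0],
    [0.02,0.0004,-0.0068,-0.7,0.08,0],
    [0.019,0.0004,-0.0068,-0.7,0.08,0]
  ]
}}

```text
t: 2.48
ee_pos: [469.3, -59.7, 77.5]
orientation: [1.331, 1.126, -1.331]
ft_force: [1.1, 0.8, 0.9]
width: 48.3
```

```bash
python3 - <<'E'
from h import *
plan([471,-56,39],-9.1,3)
a=snap("side","s1"); b=snap("top","t1")
k=w2px(a,[471,-56,46])[0]; kt=w2px(b,[471,-56,46])[0]; print(k,kt)
A=cv2.resize(a["pixels"][180:250,280:380],None,fx=6,fy=6,interpolation=cv2.INTER_CUBIC)
cv2.imwrite("pics/s1.png",A)
E
```

```text
t 2.475 pos [469.3 -59.7  77.5] F [1.1 0.8 0.9] w 48.26374738354937
[[-0.     0.986 -0.166]
 [-0.    -0.166 -0.986]
 [-1.    -0.     0.   ]]
3 rows of [0.0128, 0.0004, -0.0013, -0.1496, 0.0069, 0.0019] jaw now -9.5
[336.36838125 215.28327945] [323.85469987 231.18245752]
```

View pics/s1.png

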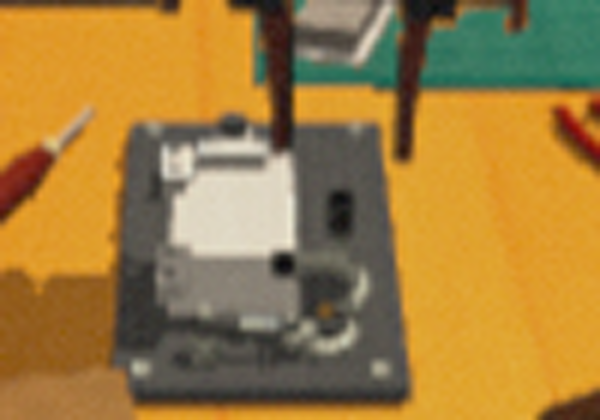

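The fingers straddle the knob (crop px 341,212) evenly (tips at 282 and 403). I'll lower the tool and pinch.

Call:
{"op": "carry_out", "data": {
  "commands": [
    [0.013,0.0005,-0.0014,0,0,0],
    [0.013,0.0005,-0.0014,0,0,0],
    [0.013,0.0005,-0.0014,0,0,0]
  ]
}}

```text
t: 2.95
ee_pos: [471.6, -55.4, 37.1]
orientation: [1.33, 1.126, -1.331]
ft_force: [-0.1, 0.1, -0.0]
width: 48.5
```

Call:
{"op": "carry_out", "data": {
  "commands": [
    [0,0,0,0,0,0],
    [0,0,0,0,0,0],
    [0,0,0,0,0,0],
    [0,0,0,0,0,0],
    [0,0,0,0,0,0]
  ],
  "grip": 1
}}

```text
t: 3.58
ee_pos: [469.9, -55.1, 36.5]
orientation: [1.329, 1.129, -1.334]
ft_force: [-0.6, 0.9, -3.3]
width: 11.1
```

Call:
{"op": "carry_out", "data": {
  "commands": [
    [-0.0005,-0.0048,-0.0002,4.6,0,0],
    [-0.0005,-0.0048,-0.0002,4.6,0,0],
    [0,-0.0048,-0.0002,4.6,0,0],
    [0,-0.0048,-0.0002,4.6,0,0]
  ]
}}

```text
t: 4.08
ee_pos: [455.6, -50.5, 36.4]
orientation: [1.564, 0.929, -1.56]
ft_force: [-1.0, -2.0, -0.1]
width: 10.6
```

```bash
cat >> h.py <<'E'
def arm():
    o,R=st(); p=o["ee_pos"]; h=w2h(p[0],p[1])-[-42,95]
    print("holder rel pivot",h,"r",np.hypot(*h),"a",np.arctan2(-h[0],-h[1])-.123,"jaw",np.degrees(np.arctan2(R[1,1],R[0,1])))
E
python3 -c "
from h import *
arm(); print([(a,knob(a).round(1)) for a in (0,.11,.42,.6,.7)])"
```

```text
t 4.075 pos [455.6 -50.5  36.4] F [-1.  -2.  -0.1] w 10.617639891235102
[[ 0.004  0.88  -0.474]
 [-0.003 -0.474 -0.88 ]
 [-1.     0.005  0.   ]]
holder rel pivot [-23.09468776 -54.69990879] r 59.37545472803022 a 0.2765026270884369 jaw -28.31849325635589
[(0, array([471.1, -55.9])), (0.11, array([464.7, -54.5])), (0.42, array([447.8, -46.9])), (0.6, array([439.4, -40.2])), (0.7, array([435.2, -35.8]))]
```

Call:
{"op": "carry_out", "data": {
  "commands": [
    [0,-0.0055,0.0001,4.0,0,0],
    [0,-0.0055,0.0001,4.0,0,0],
    [0,-0.0055,0.0001,4.0,0,0],
    [0,-0.0055,0.0001,4.0,0,0],
    [0,-0.005,0,4.0,0,0]
  ]
}}

```text
t: 4.7
ee_pos: [434.4, -33.7, 36.5]
orientation: [1.811, 0.67, -1.799]
ft_force: [3.9, -17.3, -4.3]
width: 11.1
```

```bash
python3 -c "
from h import *
arm()"
```

```text
t 4.7 pos [434.4 -33.7  36.5] F [  3.9 -17.3  -4.3] w 11.144206816895522
[[ 0.007  0.655 -0.755]
 [-0.002 -0.755 -0.655]
 [-1.     0.006 -0.004]]
holder rel pivot [-44.8368332  -38.67014895] r 59.20913807331158 a 0.7361106971419653 jaw -49.05358934686279
```

Call:
{"op": "carry_out", "data": {
  "commands": [
    [0,0.001,0,0,0,0],
    [0,0,0,0,0,0],
    [0,0,0,0,0,0],
    [0,0,0,0,0,0]
  ],
  "grip": 0.5
}}

```text
t: 5.2
ee_pos: [436.3, -34.6, 37.1]
orientation: [1.812, 0.669, -1.795]
ft_force: [0.3, 0.1, 0.7]
width: 43.5
```

Call:
{"op": "carry_out", "data": {
  "commands": [
    [-0.03,0,0,0,0,0],
    [-0.04,0,0,0,0,0],
    [-0.03,0,0,0,0,0]
  ]
}}

```text
t: 5.58
ee_pos: [433.5, -34.3, 137.5]
orientation: [1.807, 0.673, -1.802]
ft_force: [-0.2, -0.4, 0.4]
width: 44.1
```

```bash
python3 - <<'E'
from h import *
plan([443.5,-348.5,100],-18.6,8)
E
```

```text
t 5.575 pos [433.5 -34.3 137.5] F [-0.2 -0.4  0.4] w 44.116932448574175
[[ 0.004  0.657 -0.754]
 [-0.001 -0.754 -0.657]
 [-1.     0.003 -0.002]]
8 rows of [0.0047, 0.0242, 0.0315, -3.7951, -0.006, -0.0266] jaw now -49.0
```

Call:
{"op": "carry_out", "data": {
  "commands": [
    [0.002,0.0242,0.0315,-3.8,0,0],
    [0.002,0.0242,0.0315,-3.8,0,0],
    [0.003,0.0242,0.0315,-3.8,0,0],
    [0.005,0.0242,0.0315,-3.8,0,0],
    [0.005,0.0242,0.0315,-3.8,0,0],
    [0.005,0.0242,0.0315,-3.8,0,0],
    [0.005,0.0242,0.0315,-3.8,0,0],
    [0.005,0.0242,0.0315,-3.8,0,0]
  ],
  "grip": 0.28
}}

```text
t: 6.58
ee_pos: [448.6, -356.0, 109.2]
orientation: [1.432, 1.042, -1.419]
ft_force: [0.5, -0.2, 0.0]
width: 63.1
```

```bash
python3 - <<'E'
from h import *
plan([443.5,-348.5,60],-18.6,3)
b=snap("top","t2"); a=snap("side","s2")
A=cv2.resize(b["pixels"][175:275,276:500],None,fx=3.5,fy=3.5,interpolation=cv2.INTER_CUBIC)
B=cv2.resize(a["pixels"][150:250,280:400],None,fx=2.4,fy=2.4,interpolation=cv2.INTER_CUBIC)
c=np.zeros((590,784,3),np.uint8);c[:350]=A;c[350:590,:288]=B
cv2.imwrite("pics/v2.png",c)
E
```

```text
t 6.575 pos [ 448.6 -356.   109.2] F [ 0.5 -0.2  0. ] w 63.131433499515566
[[ 0.011  0.955 -0.297]
 [-0.002 -0.297 -0.955]
 [-1.     0.011 -0.001]]
3 rows of [0.0164, -0.0025, -0.0019, 0.4441, -0.0247, -0.2149] jaw now -17.3
```

View pics/v2.png

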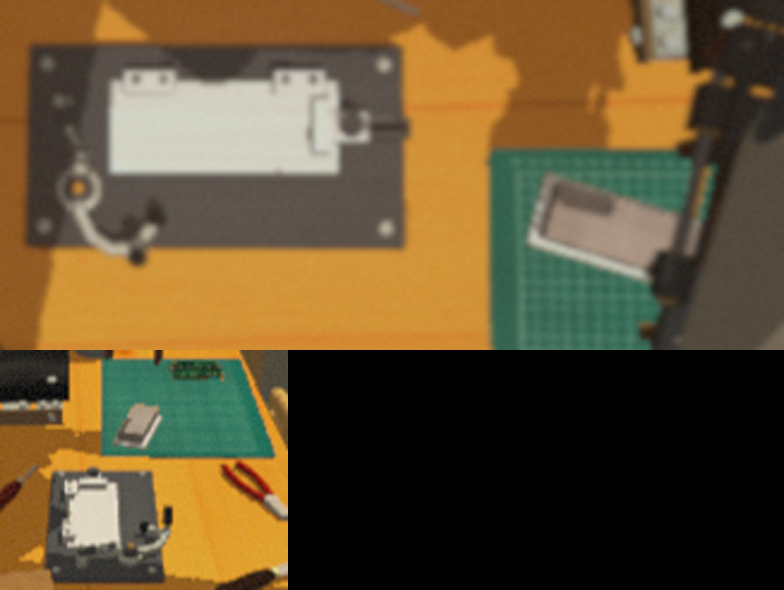

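The arm holds itself open (knob at 137,257 in the crop), and the stone hasn't moved. Next I'll grasp the stone.

Call:
{"op": "carry_out", "data": {
  "commands": [
    [0.0164,-0.0025,-0.0025,-0.5,-0.1,-0.2],
    [0.0164,-0.0025,-0.0025,-0.5,-0.1,-0.2],
    [0.0164,-0.0025,-0.0025,-0.5,0,-0.2]
  ]
}}

```text
t: 7.05
ee_pos: [443.9, -346.5, 57.1]
orientation: [1.408, 1.062, -1.411]
ft_force: [-0.4, -0.3, -0.3]
width: 63.5
```

```bash
python3 - <<'E'
from h import *
plan([443.5,-348.5,11],-18.6,4)
E
```

```text
t 7.05 pos [ 443.9 -346.5   57.1] F [-0.4 -0.3 -0.3] w 63.49974381289705
[[ 0.     0.962 -0.274]
 [-0.004 -0.274 -0.962]
 [-1.     0.001  0.003]]
4 rows of [0.0115, 0.0, 0.0005, 0.6793, 0.0491, -0.0224] jaw now -15.9
```

Call:
{"op": "carry_out", "data": {
  "commands": [
    [0.012,0,0.0005,0.7,0,0],
    [0.012,0,0.0005,0.7,0,0],
    [0.012,0,0.0005,0.7,0,0],
    [0.0095,0,0.0005,0.7,0,0],
    [0,0,0,0,0,0]
  ]
}}

```text
t: 7.68
ee_pos: [442.2, -346.4, 6.4]
orientation: [1.444, 1.036, -1.449]
ft_force: [0.3, 1.0, 0.5]
width: 63.1
```

Call:
{"op": "carry_out", "data": {
  "commands": [
    [0,0,0,0,0,0],
    [0,0,0,0,0,0],
    [0,0,0,0,0,0],
    [0,0,0,0,0,0]
  ],
  "grip": 1
}}

```text
t: 8.18
ee_pos: [442.8, -347.1, 7.5]
orientation: [1.444, 1.034, -1.448]
ft_force: [-0.2, 0.6, -2.4]
width: 37.3
```

```bash
python3 - <<'E'
from h import *
o,R=st(); print(np.degrees(np.arctan2(R[1,1],R[0,1])))
E
```

```text
t 8.175 pos [ 442.8 -347.1    7.5] F [-0.2  0.6 -2.4] w 37.32259980227204
[[-0.001  0.947 -0.322]
 [-0.003 -0.322 -0.947]
 [-1.    -0.     0.003]]
-18.80588431686472
```

Call:
{"op": "carry_out", "data": {
  "commands": [
    [-0.01,0,0,0,0,0],
    [-0.02,0,0,0,0,0],
    [-0.03,0,0,0,0,0],
    [-0.03,0,0,0,0,0]
  ]
}}

```text
t: 8.68
ee_pos: [441.2, -345.4, 99.1]
orientation: [1.444, 1.04, -1.451]
ft_force: [0.4, -0.2, -1.6]
width: 38.0
```

```bash
python3 - <<'E'
from h import *
p=h2w(-12,8); print(p); plan([*p,70],-2.06,10)
E
```

```text
[507.49571296 -84.67327675]
t 8.675 pos [ 441.2 -345.4   99.1] F [ 0.4 -0.2 -1.6] w 37.9523377290005
[[-0.005  0.947 -0.322]
 [ 0.001 -0.322 -0.947]
 [-1.    -0.005  0.001]]
10 rows of [0.0029, 0.0014, -0.027, -1.6744, 0.0, 0.0309] jaw now -18.8
```

Call:
{"op": "carry_out", "data": {
  "commands": [
    [0,0.0014,-0.027,-1.7,0,0],
    [0,0.0014,-0.027,-1.7,0,0],
    [0,0.0014,-0.027,-1.7,0,0],
    [0,0.0014,-0.027,-1.7,0,0],
    [0,0.0014,-0.027,-1.7,0,0],
    [0,0.0014,-0.027,-1.7,0,0],
    [0,0.0014,-0.027,-1.7,0,0],
    [0,0.0014,-0.027,-1.7,0,0]
  ]
}}

```text
t: 9.68
ee_pos: [503.2, -134.6, 107.1]
orientation: [1.271, 1.16, -1.272]
ft_force: [-0.7, 0.4, -1.3]
width: 37.8
```

```bash
python3 - <<'E'
from h import *
p=h2w(-12,8); print(p); plan([*p,50],-2.06,4)
E
```

```text
[507.49571296 -84.67327675]
t 9.675 pos [ 503.2 -134.6  107.1] F [-0.7  0.4 -1.3] w 37.766461993995314
[[ 0.004  0.996 -0.087]
 [-0.005 -0.087 -0.996]
 [-1.     0.005  0.005]]
4 rows of [0.0142, 0.0002, -0.0126, -0.728, 0.0677, -0.065] jaw now -5.0
```

Call:
{"op": "carry_out", "data": {
  "commands": [
    [0.012,0.0002,-0.0126,-0.8,0.1,-0.1],
    [0.012,0.0002,-0.0126,-0.8,0.1,-0.1],
    [0.012,0.0002,-0.0126,-0.7,0.1,0],
    [0.012,0.0002,-0.012,-0.6,0,0],
    [0,0,0,0,0,0]
  ]
}}

```text
t: 10.3
ee_pos: [506.8, -82.2, 55.6]
orientation: [1.233, 1.194, -1.233]
ft_force: [0.1, 0.4, -1.6]
width: 37.9
```

```bash
python3 - <<'E'
from h import *
p=h2w(-12,8); plan([*p,30],-2.06,3)
b=snap("top","t3"); a=snap("side","s3")
A=cv2.resize(b["pixels"][175:255,276:410],None,fx=5,fy=5,interpolation=cv2.INTER_CUBIC)
B=cv2.resize(a["pixels"][190:250,280:380],None,fx=3.2,fy=3.2,interpolation=cv2.INTER_CUBIC)
c=np.zeros((592,670,3),np.uint8);c[:400]=A;c[400:592,:320]=B
cv2.imwrite("pics/v3.png",c)
E
```

```text
t 10.3 pos [506.8 -82.2  55.6] F [ 0.1  0.4 -1.6] w 37.901444692755305
[[-0.     0.999 -0.033]
 [ 0.001 -0.033 -0.999]
 [-1.    -0.    -0.001]]
3 rows of [0.0085, 0.0003, 0.0008, 0.0655, -0.0125, 0.0069] jaw now -1.9
```

View pics/v3.png

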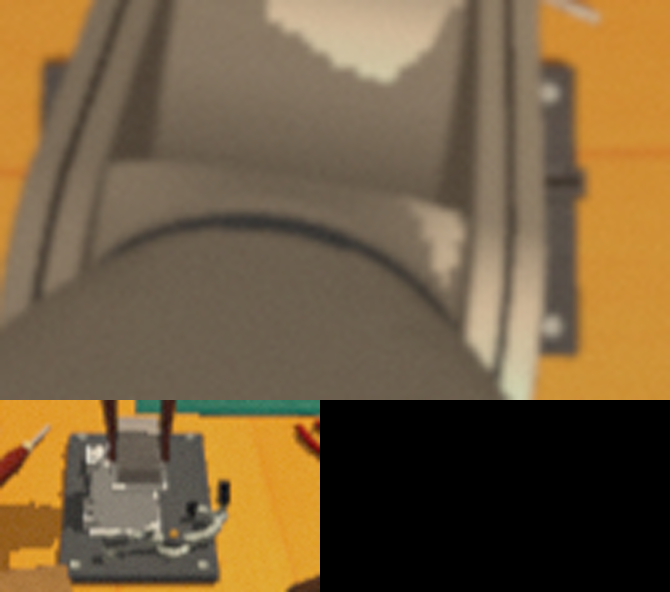

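The stone is held square above the bed and the arm is still open. I'll lower it until it touches.

Call:
{"op": "carry_out", "data": {
  "commands": [
    [0.009,0,0.0006,0,0,0],
    [0.009,0,0.0006,0,0,0],
    [0.008,0,0.0006,0,0,0],
    [0.003,0,0,0,0,0],
    [0,0,0,0,0,0]
  ]
}}

```text
t: 11.02
ee_pos: [508.3, -86.2, 26.2]
orientation: [1.236, 1.19, -1.233]
ft_force: [-0.2, 0.4, -2.6]
width: 37.7
```

Call:
{"op": "carry_out", "data": {
  "commands": [
    [0.002,0,0,0,0,0],
    [0.001,0,0,0,0,0]
  ]
}}

```text
t: 11.28
ee_pos: [508.6, -86.2, 23.3]
orientation: [1.237, 1.189, -1.232]
ft_force: [0.7, -0.9, -2.3]
width: 37.6
```

Call:
{"op": "carry_out", "data": {
  "commands": [
    [0.001,0,0,0,0,0],
    [0.001,0,0,0,0,0]
  ]
}}

```text
t: 11.52
ee_pos: [508.8, -86.2, 21.4]
orientation: [1.237, 1.189, -1.232]
ft_force: [1.2, 0.9, -0.3]
width: 37.8
```

Call:
{"op": "carry_out", "data": {
  "commands": [
    [0.001,0,0,0,0,0],
    [0,0,0,0,0,0]
  ]
}}

```text
t: 11.78
ee_pos: [509.0, -86.1, 21.6]
orientation: [1.237, 1.189, -1.232]
ft_force: [-0.0, -0.2, -2.3]
width: 37.6
```

Call:
{"op": "carry_out", "data": {
  "commands": [
    [0.0015,0,0,0,0,0],
    [0,0,0,0,0,0]
  ]
}}

```text
t: 12.02
ee_pos: [509.2, -86.2, 21.6]
orientation: [1.237, 1.189, -1.231]
ft_force: [-0.3, -0.0, -2.3]
width: 37.6
```

```bash
python3 - <<'E'
from h import *
o,R=st(); print(w2h(*o["ee_pos"][:2]), np.degrees(np.arctan2(R[1,1],R[0,1])), np.round(o["moment"],2))
E
```

```text
t 12.025 pos [509.2 -86.2  21.6] F [-0.3 -0.  -2.3] w 37.63140445405658
[[ 0.005  0.999 -0.035]
 [-0.001 -0.035 -0.999]
 [-1.     0.005  0.   ]]
[-10.21419356   6.54057017] -1.9937696170958998 [-0.08  0.07 -0.  ]
```

Call:
{"op": "carry_out", "data": {
  "commands": [
    [0.0015,0,0,0,0,0]
  ]
}}

```text
t: 12.15
ee_pos: [509.4, -86.2, 21.2]
orientation: [1.237, 1.188, -1.231]
ft_force: [-5.4, 1.4, 28.5]
width: 37.9
```

Call:
{"op": "carry_out", "data": {
  "commands": [
    [-0.0003,0.002,0,0,0,0],
    [0,0.003,0,0,0,0.1],
    [0,0.003,0,0,0,0.1]
  ]
}}

```text
t: 12.52
ee_pos: [516.1, -86.4, 21.3]
orientation: [1.237, 1.189, -1.231]
ft_force: [-10.7, -1.9, 14.3]
width: 37.9
```

Call:
{"op": "carry_out", "data": {
  "commands": [
    [0,0.002,0,0,0,0],
    [0,0.002,0,0,0,0]
  ]
}}

```text
t: 12.78
ee_pos: [516.1, -86.4, 21.4]
orientation: [1.233, 1.196, -1.237]
ft_force: [-8.1, -1.8, 12.6]
width: 37.5
```

```bash
python3 - <<'E'
from h import *
o,R=st(); print(w2h(*o["ee_pos"][:2]), np.degrees(np.arctan2(R[1,1],R[0,1])), np.round(o["moment"],2))
E
```

```text
t 12.775 pos [516.1 -86.4  21.4] F [-8.1 -1.8 12.6] w 37.52423476446759
[[-0.004  0.999 -0.034]
 [ 0.    -0.034 -0.999]
 [-1.    -0.004 -0.   ]]
[-3.36400409  6.60575682] -1.9614404091298263 [-0.34  1.31 -0.04]
```

Call:
{"op": "carry_out", "data": {
  "commands": [
    [-0.0005,0.002,0,0,0,0],
    [0,0.002,0,0,0,0]
  ]
}}

```text
t: 13.02
ee_pos: [519.8, -86.6, 21.5]
orientation: [1.233, 1.197, -1.238]
ft_force: [-5.3, 0.3, 3.8]
width: 37.6
```

Call:
{"op": "carry_out", "data": {
  "commands": [
    [0,0.0025,0,0,0,0],
    [0,0.0025,0,0,0,0]
  ]
}}

```text
t: 13.28
ee_pos: [519.8, -86.5, 21.5]
orientation: [1.227, 1.206, -1.245]
ft_force: [-10.9, -2.0, 15.8]
width: 37.6
```

Call:
{"op": "carry_out", "data": {
  "commands": [
    [-0.0005,0.0015,0,0,0,-0.3],
    [-0.0003,0.0015,0,0,0,-0.3]
  ]
}}

```text
t: 13.52
ee_pos: [519.9, -86.6, 21.9]
orientation: [1.219, 1.219, -1.257]
ft_force: [-7.5, -1.4, 7.1]
width: 37.4
```

```bash
python3 - <<'E'
from h import *
o,R=st(); print(w2h(*o["ee_pos"][:2]), np.degrees(np.arctan2(R[1,1],R[0,1])), np.round(o["moment"],2))
a=snap("side","s4")
A=cv2.resize(a["pixels"][190:250,285:365],None,fx=9,fy=9,interpolation=cv2.INTER_CUBIC)
cv2.imwrite("pics/v4.png",A)
E
```

```text
t 13.525 pos [519.9 -86.6  21.9] F [-7.5 -1.4  7.1] w 37.38320274599528
[[-0.033  0.999 -0.033]
 [ 0.002 -0.033 -0.999]
 [-0.999 -0.033 -0.001]]
[0.50080905 6.53948677] -1.8831810341690576 [-0.37  1.21 -0.01]
```

View pics/v4.png

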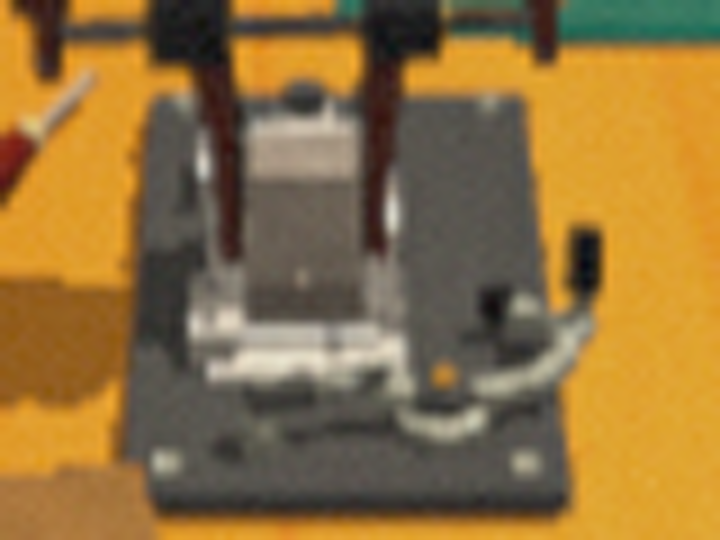

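The stone's plate has reached the wall at about x=+0.5, with its +x edge under the lip. The tool has tilted about 1.9°, so I'll level it before sliding along.

Call:
{"op": "carry_out", "data": {
  "commands": [
    [0,-0.0005,0,0,0,1.0],
    [0,0,0,0,0,0.9]
  ]
}}

```text
t: 13.82
ee_pos: [519.8, -86.5, 21.4]
orientation: [1.235, 1.194, -1.232]
ft_force: [-1.8, -0.4, -1.4]
width: 37.6
```

```bash
cat >> h.py <<'E'
def hs():
    o,R=st(); print("holder",w2h(*o["ee_pos"][:2]).round(2),"jaw",np.degrees(np.arctan2(R[1,1],R[0,1])).round(2),"M",np.round(o["moment"],2))
E
python3 -c "
from h import *
hs()"
```

```text
t 13.825 pos [519.8 -86.5  21.4] F [-1.8 -0.4 -1.4] w 37.60573473735122
[[ 0.001  0.999 -0.033]
 [ 0.001 -0.033 -0.999]
 [-1.     0.001 -0.001]]
holder [0.39 6.58] jaw -1.87 M [-0.07  0.39 -0.02]
```

Call:
{"op": "carry_out", "data": {
  "commands": [
    [0,0.0002,0.003,0,0,0],
    [0,0.0002,0.003,0,0,0],
    [0,0.0002,0.002,0,0,0]
  ]
}}

```text
t: 14.2
ee_pos: [519.6, -93.6, 21.3]
orientation: [1.236, 1.196, -1.232]
ft_force: [-0.2, 15.9, 2.2]
width: 37.7
```

```bash
python3 -c "
from h import *
hs()"
```

```text
t 14.2 pos [519.6 -93.6  21.3] F [-0.2 15.9  2.2] w 37.72711561496933
[[-0.     0.999 -0.033]
 [ 0.003 -0.033 -0.999]
 [-1.    -0.    -0.003]]
holder [ 0.37 -0.44] jaw -1.91 M [2.64 0.27 0.07]
```

Call:
{"op": "carry_out", "data": {
  "commands": [
    [0,0,0.001,0,0,0]
  ]
}}

```text
t: 14.32
ee_pos: [519.6, -93.5, 21.3]
orientation: [1.237, 1.197, -1.232]
ft_force: [0.6, 14.0, 2.1]
width: 38.0
```

Call:
{"op": "carry_out", "data": {
  "commands": [
    [0,0,0.001,0,0,0]
  ]
}}

```text
t: 14.45
ee_pos: [519.5, -93.5, 21.4]
orientation: [1.238, 1.198, -1.232]
ft_force: [-1.5, 11.0, 1.4]
width: 37.5
```

```bash
python3 - <<'E'
from h import *
hs()
b=snap("top","t5"); a=snap("side","s5")
A=cv2.resize(a["pixels"][195:240,290:350],None,fx=9,fy=9,interpolation=cv2.INTER_CUBIC)
B=cv2.resize(b["pixels"][185:235,340:400],None,fx=4,fy=4,interpolation=cv2.INTER_CUBIC)
c=np.zeros((405,784,3),np.uint8);c[:405,:540]=A;c[:200,540:780]=B
cv2.imwrite("pics/v5.png",c)
E
```

```text
t 14.45 pos [519.5 -93.5  21.4] F [-1.5 11.   1.4] w 37.54943756996458
[[-0.001  0.999 -0.034]
 [ 0.006 -0.034 -0.999]
 [-1.    -0.001 -0.006]]
holder [ 0.36 -0.38] jaw -1.96 M [1.61 0.24 0.13]
```

View pics/v5.png

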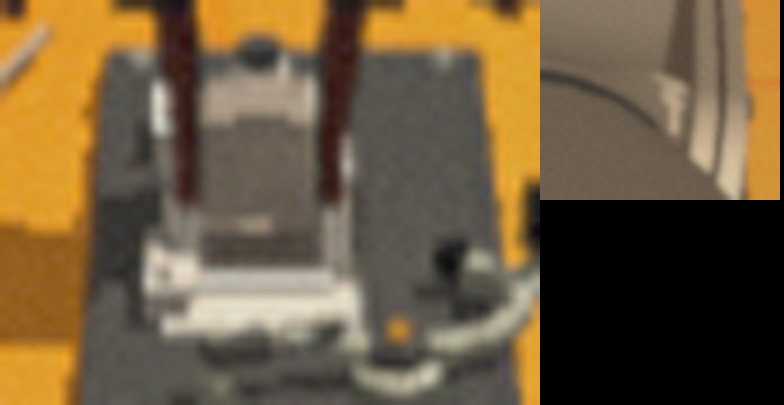

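Call:
{"op": "carry_out", "data": {
  "commands": [
    [0,0,0.0015,0,-0.2,0],
    [0,0,0.0015,0,-0.2,0],
    [0,0,0.0015,0,-0.1,0],
    [0,0,0.0015,0,-0.1,0]
  ]
}}

```text
t: 15.05
ee_pos: [519.5, -93.6, 21.4]
orientation: [1.236, 1.196, -1.236]
ft_force: [-0.9, 13.6, 1.2]
width: 37.6
```

```bash
python3 -c "
from h import *
hs()"
```

```text
t 15.05 pos [519.5 -93.6  21.4] F [-0.9 13.6  1.2] w 37.64350757923596
[[-0.002  0.999 -0.035]
 [ 0.002 -0.035 -0.999]
 [-1.    -0.002 -0.002]]
holder [ 0.35 -0.45] jaw -2.01 M [2.28 0.18 0.16]
```

Call:
{"op": "carry_out", "data": {
  "commands": [
    [0,0.001,0.0018,0,-0.1,0.1],
    [0,0.001,0.0018,0,-0.1,0.1],
    [0,0.0005,0.0018,0,-0.1,0.1]
  ]
}}

```text
t: 15.42
ee_pos: [519.6, -93.6, 21.4]
orientation: [1.237, 1.197, -1.236]
ft_force: [-1.3, 15.8, 2.3]
width: 38.0
```

Call:
{"op": "carry_out", "data": {
  "commands": [
    [0,0,0,0,0,0],
    [0,0,0,0,0,0],
    [0,0,0,0,0,0]
  ],
  "grip": 0.4
}}

```text
t: 15.8
ee_pos: [521.9, -94.5, 22.0]
orientation: [1.237, 1.193, -1.233]
ft_force: [0.4, -0.7, 0.3]
width: 52.7
```

```bash
python3 -c "
from h import *
hs()"
```

```text
t 15.8 pos [521.9 -94.5  22. ] F [ 0.4 -0.7  0.3] w 52.71285602484732
[[ 0.001  0.999 -0.035]
 [ 0.002 -0.035 -0.999]
 [-1.     0.001 -0.002]]
holder [ 2.71 -1.33] jaw -2.01 M [-0.08  0.05  0.04]
```

Call:
{"op": "carry_out", "data": {
  "commands": [
    [-0.01,0,0,0,0,0],
    [-0.03,0,0,0,0,0],
    [-0.04,0,0,0,0,0],
    [-0.03,0,0,0,0,0]
  ]
}}

```text
t: 16.3
ee_pos: [520.7, -95.6, 134.7]
orientation: [1.237, 1.195, -1.236]
ft_force: [0.0, -0.5, 0.3]
width: 52.8
```

```bash
python3 -c "
from h import *
plan([435.5,-35,90],-50,6)"
```

```text
t 16.3 pos [520.7 -95.6 134.7] F [ 0.  -0.5  0.3] w 52.76324057462394
[[-0.002  0.999 -0.036]
 [ 0.003 -0.036 -0.999]
 [-1.    -0.002 -0.003]]
6 rows of [0.0075, -0.0174, -0.0041, 7.9882, -0.0146, 0.0292] jaw now -2.1
```

Call:
{"op": "carry_out", "data": {
  "commands": [
    [0.0075,-0.0174,-0.0041,8,0,0],
    [0.0075,-0.0174,-0.0041,8,0,0],
    [0.0075,-0.0174,-0.0041,8,0,0],
    [0.0075,-0.0174,-0.0041,8,0,0],
    [0.0075,-0.0174,-0.0041,8,0,0],
    [0.006,-0.0174,-0.0041,8,0,0]
  ]
}}

```text
t: 17.05
ee_pos: [439.5, -35.7, 97.8]
orientation: [1.847, 0.631, -1.823]
ft_force: [-0.2, 0.8, -0.1]
width: 52.4
```

```bash
python3 - <<'E'
from h import *
plan([434.8,-34.5,38],-50,4)
b=snap("top","t6"); a=snap("side","s6")
A=cv2.resize(a["pixels"][190:250,285:365],None,fx=7,fy=7,interpolation=cv2.INTER_CUBIC)
cv2.imwrite("pics/v6.png",A)
E
```

```text
t 17.05 pos [439.5 -35.7  97.8] F [-0.2  0.8 -0.1] w 52.41624432733612
[[ 0.013  0.619 -0.786]
 [-0.001 -0.786 -0.619]
 [-1.     0.009 -0.01 ]]
4 rows of [0.0149, -0.0011, 0.0008, -0.4461, -0.1389, -0.1291] jaw now -51.8
```

View pics/v6.png

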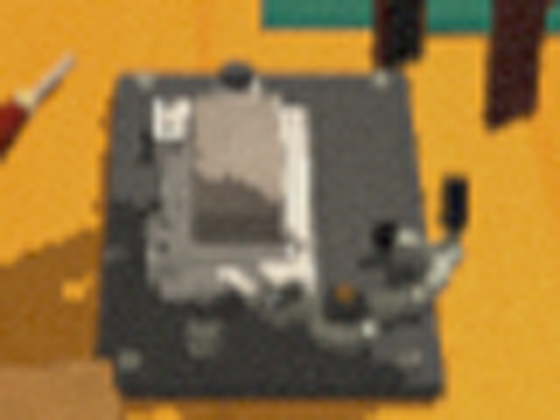

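The stone sits flat against the fixed-edge blocks, and the fingers straddle the knob (midpoint column 454, knob 455). I'll lower and pinch.

Call:
{"op": "carry_out", "data": {
  "commands": [
    [0.016,-0.0011,0.0008,-0.4,-0.1,-0.1],
    [0.016,-0.0011,0.0008,-0.4,-0.1,-0.1],
    [0.016,-0.0011,0.0008,-0.4,-0.1,-0.1],
    [0.009,-0.0005,0.0005,-0.4,-0.1,-0.1],
    [0,0,0,0,0,0]
  ]
}}

```text
t: 17.77
ee_pos: [437.5, -36.3, 37.9]
orientation: [1.811, 0.67, -1.803]
ft_force: [-0.5, 0.6, -0.2]
width: 52.7
```

```bash
python3 -c "
from h import *
arm()"
```

```text
t 17.775 pos [437.5 -36.3  37.9] F [-0.5  0.6 -0.2] w 52.681998043371955
[[ 0.005  0.654 -0.757]
 [-0.    -0.757 -0.654]
 [-1.     0.003 -0.003]]
holder rel pivot [-41.72870607 -41.13616012] r 58.59580684240669 a 0.6695487915740479 jaw -49.191467710681906
```

Call:
{"op": "carry_out", "data": {
  "commands": [
    [0,-0.0025,0.0007,0,0,0],
    [0,0,0,0,0,0],
    [0,0,0,0,0,0],
    [0,0,0,0,0,0],
    [0,0,0,0,0,0],
    [0,0,0,0,0,0]
  ],
  "grip": 1
}}

```text
t: 18.52
ee_pos: [435.1, -33.9, 39.0]
orientation: [1.813, 0.671, -1.803]
ft_force: [0.7, 3.9, 0.1]
width: 10.9
```

Call:
{"op": "carry_out", "data": {
  "commands": [
    [0,0.0045,0,-4,0,0],
    [0,0.0045,0,-4,0,0],
    [0,0.0045,0,-4,0,0],
    [0,0.0045,0,-4,0,0]
  ]
}}

```text
t: 19.02
ee_pos: [447.2, -45.0, 39.0]
orientation: [1.621, 0.883, -1.613]
ft_force: [0.5, -0.7, -2.4]
width: 11.1
```

```bash
python3 -c "
from h import *
arm()"
```

```text
t 19.025 pos [447.2 -45.   39. ] F [ 0.5 -0.7 -2.4] w 11.065353796810276
[[ 0.003  0.841 -0.541]
 [ 0.003 -0.541 -0.841]
 [-1.     0.001 -0.004]]
holder rel pivot [-31.69564183 -49.53701697] r 58.80926595065417 a 0.4461979121073867 jaw -32.76730026702096
```

Call:
{"op": "carry_out", "data": {
  "commands": [
    [0,0.0033,0.0001,-3,0,0],
    [0,0.0033,0.0001,-3,0,0],
    [0,0.003,0.0001,-3,0,0],
    [0,0.003,0.0001,-3,0,0]
  ]
}}

```text
t: 19.52
ee_pos: [462.3, -52.5, 39.2]
orientation: [1.472, 1.014, -1.455]
ft_force: [4.2, 1.5, -6.9]
width: 11.1
```

```bash
python3 -c "
from h import *
arm()"
```

```text
t 19.525 pos [462.3 -52.5  39.2] F [ 4.2  1.5 -6.9] w 11.102127073782311
[[ 0.011  0.938 -0.347]
 [ 0.001 -0.347 -0.938]
 [-1.     0.01  -0.005]]
holder rel pivot [-16.32061185 -56.44780207] r 58.759822414074726 a 0.15845241857784426 jaw -20.302521189421995
```

Call:
{"op": "carry_out", "data": {
  "commands": [
    [0,0.0003,0,-1,0,0],
    [0,0.0003,0,-1,0,0]
  ]
}}

```text
t: 19.77
ee_pos: [463.8, -53.0, 39.1]
orientation: [1.447, 1.034, -1.429]
ft_force: [0.5, -0.0, -2.1]
width: 11.1
```

Call:
{"op": "carry_out", "data": {
  "commands": [
    [0,0.0003,0,0,0,0],
    [0,0.0003,0,0,0,0]
  ]
}}

```text
t: 20.02
ee_pos: [463.8, -53.0, 39.2]
orientation: [1.447, 1.035, -1.43]
ft_force: [1.1, -0.9, -3.5]
width: 11.0
```

```bash
python3 -c "
from h import *
arm()"
```

```text
t 20.025 pos [463.8 -53.   39.2] F [ 1.1 -0.9 -3.5] w 11.048515947339288
[[ 0.012  0.95  -0.313]
 [ 0.001 -0.313 -0.95 ]
 [-1.     0.011 -0.004]]
holder rel pivot [-14.7680736  -56.88056745] r 58.76644409495606 a 0.13102428643527464 jaw -18.248778087487782
```

Call:
{"op": "carry_out", "data": {
  "commands": [
    [0,0.001,0,0,0,0],
    [0,0.001,0,0,0,0]
  ]
}}

```text
t: 20.27
ee_pos: [464.0, -53.1, 39.1]
orientation: [1.446, 1.037, -1.432]
ft_force: [-1.7, 2.8, 1.7]
width: 11.0
```

```bash
python3 - <<'E'
from h import *
arm()
a=snap("side","s7")
A=cv2.resize(a["pixels"][190:250,285:365],None,fx=8,fy=8,interpolation=cv2.INTER_CUBIC)
cv2.imwrite("pics/v7.png",A)
E
```

```text
t 20.275 pos [464.  -53.1  39.1] F [-1.7  2.8  1.7] w 11.045280332935373
[[ 0.008  0.95  -0.314]
 [ 0.001 -0.314 -0.95 ]
 [-1.     0.008 -0.004]]
holder rel pivot [-14.57034598 -57.01298949] r 58.84535624919554 a 0.12720647137919333 jaw -18.273070484430228
```

View pics/v7.png

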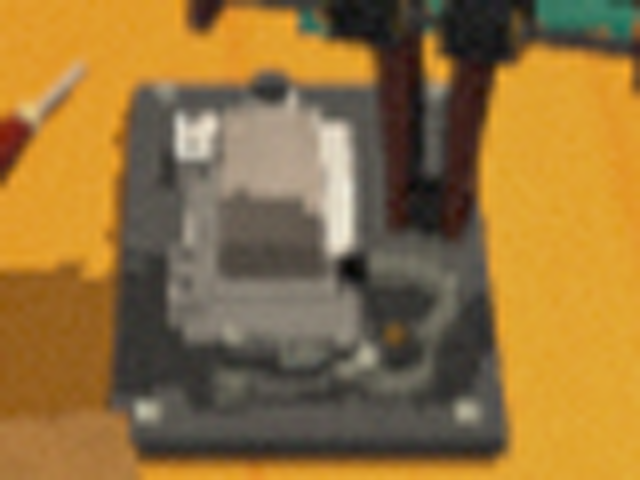

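The nose roller (352,265) bears on the plate and resists further travel, so I'll release now.

Call:
{"op": "carry_out", "data": {
  "commands": [
    [0,0,0,0,0,0],
    [0,0,0,0,0,0],
    [0,0,0,0,0,0]
  ],
  "grip": 0.7
}}

```text
t: 20.7
ee_pos: [464.8, -53.4, 39.4]
orientation: [1.447, 1.035, -1.431]
ft_force: [0.4, -0.6, 0.2]
width: 26.5
```

Call:
{"op": "carry_out", "data": {
  "commands": [
    [-0.01,0,0,0,0,0],
    [-0.03,0,0,0,0,0],
    [-0.05,0,0,0,0,0],
    [-0.05,0,0,0,0,0]
  ]
}}

```text
t: 21.2
ee_pos: [461.3, -53.4, 181.6]
orientation: [1.444, 1.04, -1.437]
ft_force: [-0.4, -0.7, -0.4]
width: 26.2
```

Call:
{"op": "carry_out", "data": {
  "commands": [
    [-0.01,0,-0.05,0,0,0],
    [0,0,-0.055,0,0,0],
    [0,0,-0.055,0,0,0],
    [0,0,-0.055,0,0,0],
    [0,0,-0.05,0,0,0]
  ]
}}

```text
t: 21.82
ee_pos: [550.4, 202.1, 203.4]
orientation: [1.458, 1.027, -1.429]
ft_force: [0.0, 0.2, -0.8]
width: 26.2
```

```bash
python3 - <<'E'
from h import *
st()
b=snap("top","t8"); a=snap("side","s8")
A=cv2.resize(b["pixels"][180:252,276:400],None,fx=6,fy=6,interpolation=cv2.INTER_CUBIC)
B=cv2.resize(a["pixels"][195:245,290:350],None,fx=3,fy=3,interpolation=cv2.INTER_CUBIC)
c=np.zeros((584,744,3),np.uint8);c[:432]=A;c[432:582,:180]=B
D=cv2.resize(b["pixels"],(228,142));c[436:578,200:428]=D
cv2.imwrite("pics/v8.png",c)
E
```

```text
t 21.825 pos [550.4 202.1 203.4] F [ 0.   0.2 -0.8] w 26.187804178002537
[[ 0.018  0.947 -0.321]
 [ 0.002 -0.321 -0.947]
 [-1.     0.017 -0.008]]
```

View pics/v8.png

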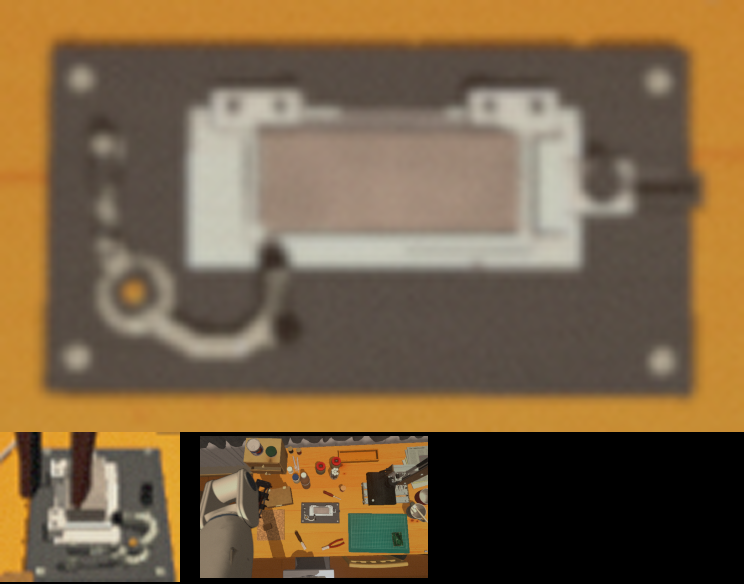

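```bash
python3 - <<'E'
from h import *
a=load("t8"); f=lambda u,v:[276+(u+.5)/6-.5,180+(v+.5)/6-.5]
for n,uv,z in [("stone",[(258,128),(519,130),(258,233),(517,233)],36),("plate -y end / stop",[(530,180),(536,180)],20),("stop top edge",[(536,180),(541,180)],26)]:
    W=px2w(a,[f(*q) for q in uv],z); H=np.array([w2h(*w[:2]) for w in W]); print(n,H.round(1).tolist(),H.mean(0).round(1))
E
```

```text
stone [[19.9, 47.9], [19.4, -50.7], [-20.1, 47.6], [-19.7, -49.7]] [-0.1 -1.2]
plate -y end / stop [[2.3, -55.9], [2.3, -58.2]] [  2.3 -57.1]
stop top edge [[1.6, -57.8], [1.6, -59.6]] [  1.6 -58.7]
```

```bash
python3 - <<'E'
from h import *
for n in("top0","t8"):
    a=load(n); g=a["pixels"][205:216,356:374].mean((0,2)); print(n,g.round().astype(int).tolist())
for y,z in((-56.2,20),(-56.2,16),(-56.2,26),(-59.5,26),(-59.5,16)):print(y,z,w2px(a,[*h2w(0,y),z])[0].round(2))
p=np.vstack([cv2.resize(load(n)["pixels"][195:226,345:385],None,fx=9,fy=9,interpolation=cv2.INTER_NEAREST) for n in("top0","t8")]);cv2.imwrite("pics/v9.png",p)
E
```

```text
top0 [189, 189, 189, 188, 189, 188, 186, 175, 151, 156, 182, 190, 191, 189, 184, 176, 154, 122]
t8 [137, 137, 135, 134, 134, 138, 151, 165, 158, 159, 185, 194, 195, 193, 189, 180, 159, 125]
-56.2 20 [364.04 210.59]
-56.2 16 [363.9  210.79]
-56.2 26 [364.24 210.28]
-59.5 26 [365.69 210.28]
-59.5 16 [365.34 210.8 ]
```

View pics/v9.png

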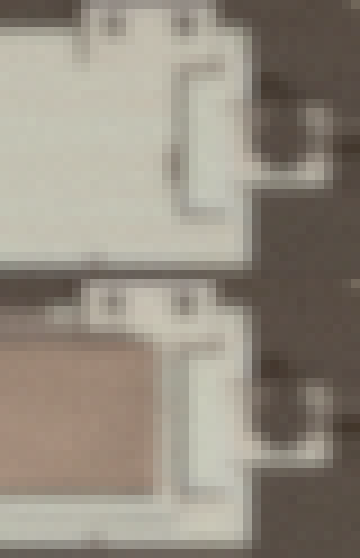

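```bash
python3 -c "
from h import *
print(ctrl.close_job()); st()"
```

```text
the job is handed in; nothing more can be done
None
the job is handed in; nothing more can be done
```

The job is handed in, after about 22 s of the 66 s allowed. The stone is seated on the bed and held by the sprung arm.

**What I did:**
1. I drew the arm back to its hard stop and let go; it stayed open by itself.
2. I laid the stone flat on the bed and slid its plate under the lip to the wall, levelling a tool tilt of about 2° picked up on the way.
3. I pushed it along until it met the end stop and pressed it there at about 11–16 N for just over a second.
4. I eased the arm back while still pinching the knob until its nose met the plate, then let go and moved clear.

**Last checks:**
- **Stone position:** the final top view puts the middle of the stone at x = -0.1, y = -1.2 mm from the seat, which matches where it stopped when pushed along.
- **Arm:** its nose bears on the plate at about 0.11–0.13 rad by the knob position; about 0.11 is expected when fully home.
- **Other things:** in the final view the other things on the desk look undisturbed, and the robot was touching nothing.

**Disagreements:**
- **End stop:** my first picture reading put the stop face at y = -59.6 mm, but contact came with the plate's end at about -56. Enlarged pixels then put the face at about -57, so contact fits within about 1 mm.
- **Pressing on the bed:** the downward force reached 28.5 N briefly while I was feeling for the bed, which is more than I intended.

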